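Mount a gauge on a locking test slide and bring it to the reading lens

TASK

Set the pressure gauge upright on the brass cone of the sliding test carriage with its dial facing away from the robot, toward the magnifier's side of the bench, and press it firmly down until its foot sits on the brass shoulder. Then, holding the carriage's red lock tab pressed, slide the carriage along until the gauge stands in front of the round yellow-rimmed magnifier, and let the tab come fully back up into the nearest notch so that the carriage is locked there. Leave the gauge on its cone and do not disturb the other things on the table.

Things in the scene. Friction and masses are not known exactly. Their poses are not given: they have to be found in the camera images.
- bench: fixed test console, 224 (x) x 384 (y) x 56 mm high, blue with a steel top. Origin at the centre of its underside; its rail runs along its own y; its own +x points away from the robot. A black-knobbed pump plunger (38 mm wide, top 120 mm above the table) stands on its far left corner at x +90, y +165 mm
- carriage (a joint): position of the aluminium carriage along the rail (m, +/-0.126, 0 at the middle of the bench, where it starts locked, positive toward the bench's +y). It slides with about 2 N of friction with the tab held down, 5 to 7 N with it let go between notches. The rack locks it at notches 24 mm apart (at multiples of 24 mm, up to +/-120 mm); play +/-1.5 mm
- spigot (a point): on the carriage: centre of the flat brass shoulder (44 mm across, 88 mm above the table), from which an upright split cone of four sprung brass fingers rises 32 mm, 23 mm wide at its root, about 16 mm near its rounded tip. Axes as the bench's. It moves with the carriage, 40 mm to the +x side of the rail's middle
- tab (a joint): how far the red lock tab is pressed down (m): 0 fully up, 0.007 against its stop. Spring: 5 N to start, 9 N at the stop. The carriage can slide only while the tab is pressed more than about 4.5 mm; let go between notches it stays about 4.5 mm down, the carriage still free, and springs up at the next notch
- tab_pad (a point): centre of the flat upper face of the red tab (50 mm in x; 38 mm free along the rail between two upright lips 9 mm high and 6 mm thick, against which a fingertip can push along the rail), 90 mm above the table when up. It moves with the carriage and the tab, 96 mm to the -x side of the spigot
- gauge: loose upright gauge, 0.27 kg: black round case (70 mm across, 34 mm thick along its own x; centre 82, top 117 mm up) on a 39 mm wide, 42 mm tall round steel foot. Origin: centre of the foot's underside. Tapered socket in it, 36 mm deep, mouth 21 mm wide: it slips over the cone to 8 mm above the shoulder, then wedges; 8 to 15 N of push (more than its weight) brings it home, where friction holds it
- dial (a point): centre of the gauge's white dial: 17 mm along its own +x from its axis, 82 mm above its underside
- magnifier: fixed reading magnifier behind the bench: round yellow-rimmed lens 96 mm across on a post, lens centre 170 mm and top 218 mm above the table, dark round foot 72 mm wide. Origin at the foot's underside; axes parallel to the bench's; it looks along its own -x at the rail. It stands 165 mm to the +x side of the bench's middle, on the left or the right
- lamp: fixed inspection light of about the same height on a square black foot, on the other side; not to be used
- wrench: steel open-end wrench, 200 mm, lying flat; bystander, leave alone
- screwdriver: orange-handled screwdriver, 190 mm, lying flat; bystander, leave alone
- adapter: brass adapter fitting, 32 mm wide, 36 mm tall, standing; bystander, leave alone
- plug: steel plug fitting, 36 mm wide, 34 mm tall, standing; bystander, leave alone
- cleaner: white bottle with red cap, 56 mm wide, 150 mm tall; bystander, leave alone
- seal_jar: amber jar with black lid, 54 mm wide, 60 mm tall; bystander, leave alone
- parts_tray: empty blue open tray, 160 x 120 x 30 mm; bystander, leave alone
Mind the look-alikes: they are no part of the job. Leave any purple or turquoise look-alike of the magnifier alone.

How it is judged:
By the outcome, as a careful person would: the job done as asked, in the order asked, and still so for the second after the job is handed in, with the robot touching nothing.
It also fails if it takes over 51 s, if anything falls off the work surface, if the arm or the gripper's body presses on something with over 40 N, if the wrist force passes 120 N, or if a joint passes its speed limit or range.

ROBOT

A 6-joint arm with a two-finger parallel gripper is mounted at the origin on the work surface. World frame = base frame: x ahead of the robot, y to its left, z up, the work surface at z = 0. Lengths are in m, angles in degrees, forces in N, time in s.
With the tool pointing down it reaches from about 0.4 to 0.825 m from the base axis. Payload 7 kg.
Tool frame: the origin (TCP) lies on the centre line of the jaws, within the pads' length; the fingertips stand 19 mm ahead of it and the grasp point (between the pads) is the TCP; z points along the fingers, y is the line along which they close (so a half turn about z gives the same grasp; the last joint's range is limited). The gripper opens to 88 mm and grips with 3 to 60 N. Pads are 19 mm wide; open, the fingers measure 130 mm over their backs; the gripper's body (78 mm by 193 mm) begins 47 mm behind the grasp point.
Start: joints at [-58.264, 20.546, 0.682, 0, -70.136, -16.507], TCP at [0.177, -0.651, 0.246] pointing down, gripper open.
Joint ranges: [-176.03, 176.03], [-82.01, 121.73], [-58.28, 71.71], [-173.87, 95.51], [-174.79, -0.11], [-173.66, 173.66]. Speed limits (degrees/s): [136.94, 136.94, 172.46, 180, 180, 180].

INTERFACE

Orientations are given as [roll, pitch, yaw] about the fixed x, y, z axes, in that order (R = Rz(yaw) Ry(pitch) Rx(roll)).
In Python, from plant import get_state, capture, close_job gives the robot as it stands.
- The arm moves only by the tool apply_moves, never from a script. Its argument "targets" is a list of rows, each a list of 7 numbers: the opening, from 0 (shut) to 1 (fully open), then the shift along the tool's x, y, z normalised to -1 to 1, where 1 is 1000 mm, then the turn, a rotation vector about the tool's x, y, z normalised to -1 to 1, where 1 is 90 degrees. In form: [[claw, tx, ty, tz, ax, ay, az], ...]. A call has 1 to 20 rows; each row shifts and turns the commanded pose from where the row before left it, along the tool's axes as they then stand; what a row does not reach is not made up. A row lasts 1/12 s, in which the tool goes at most 41.7 mm and 7.16 degrees, less where a joint would pass 70% of its speed; a pose out of reach is approached as far as the arm can. A call with a number of a shift or a turn outside -1 to 1 is refused whole. A call with a gripper value outside its range is refused whole. The fingers move at their own pace and stop on an object; "newtons" is the grip in N (left out, the last holds). Time passes only in rows, so rows that do not move let the fingers close. It gives the time, the measured TCP pose, the force, the opening and the grip force at its end, in the units of the state.
- get_state(): the state, without advancing time (a new reading comes with each control period).
- capture(name): name is "scene" or "top" or "wrist"; returns a dict with "frame" (384x512x3 uint8, red, green, blue), "range_z" (384x512 float32, m along the optical axis (not along the pixel's ray), 0 where there is no reading), "camera_matrix" (3x3 intrinsics, pixels), "T" (4x4, takes a point from camera to world coordinates). Camera axes: x right, y down, z forward; pixel columns grow to the right and rows downward; lengths in m; the calibration is good to about 2 mm. A picture is of the moment at which its call begins.
- close_job(): hands the job in; it is judged then, once.
The state is a dict: "time_s": time; "joints": joint angles; "qd": joint speeds; "joint_torque": joint torques, N m; "tcp_pos": TCP position; "eef_rot": TCP orientation; "contact_force": force on the tool from outside, world axes, zero at the start; "moment": the same for the moment, N m; "gripper_width": finger opening in m; "gripper_force": force on a finger pad.
Only numpy, scipy, OpenCV 4.12 (cv2) and the standard library are available. Lean on these libraries where they do the work, as an engineer would, in place of code of your own. Each camera call takes 0.05 s, during which the arm holds its last target. There are 200 camera calls.

## Working session

There is one attempt and no reset: what is moved stays moved. The work goes in short steps, Python scripts to look and compute and a tool call to move; the robot and the scene stay as the last step left them, time stands still between calls to the robot, and variables do not carry over. Pictures are saved under pics/ and viewed, at most 10 in all, crops included, and the job is handed in when it is done.

Besides the shell and the picture viewer there is one more tool, called as name(argument=value, ...) on one line, values as JSON. apply_moves: Moves the arm, as the interface text tells. Scaled input: -1 to 1 covers 1000 mm each way for a shift and 90 degrees each way for a turn. Its arguments: {"type":"object","properties":{"targets":{"type":"array","items":{"type":"array","items":{"type":"number"}}},"newtons":{"type":"number"}},"required":["targets"]}

```bash
ls; mkdir -p pics; python3 - <<'E'
from plant import *
import cv2,numpy as np
for n in("scene","top"):
    c=capture(n);np.savez(n+".npz",**c);cv2.imwrite(f"pics/{n}0.png",c["frame"][:,:,::-1]);print(n,c["camera_matrix"],c["T"].round(3))
print(get_state())
E
```

```text
pics
scene [[462.53438183   0.         249.26464397]
 [  0.         462.53438183 191.67134905]
 [  0.           0.           1.        ]] [[ 0.309  0.665 -0.68   1.537]
 [ 0.951 -0.205  0.231 -0.287]
 [ 0.015 -0.718 -0.696  1.104]
 [ 0.     0.     0.     1.   ]]
top [[401.49222455   0.         261.00575561]
 [  0.         401.49222455 191.01675145]
 [  0.           0.           1.        ]] [[ 0.01  -0.999  0.05   0.494]
 [-1.    -0.009  0.023  0.034]
 [-0.023 -0.05  -0.998  1.137]
 [ 0.     0.     0.     1.   ]]
{'time_s': 0.1, 'joints': array([-5.82659767e+01,  2.05876335e+01,  6.39818179e-01, -1.76895367e-02,
       -7.01357177e+01, -1.65058895e+01]), 'qd': array([ 0.00422631, -0.1361211 ,  0.12520244,  0.01895146,  0.02984342,
       -0.06150085]), 'joint_torque': array([-6.38040674e-04, -5.84164345e+01,  2.93754065e+01,  7.01557070e+00,
        1.01825219e-02, -5.01000056e-05]), 'tcp_pos': array([ 0.1771587 , -0.6509204 ,  0.24471913]), 'eef_rot': array([ 1.79915184e+02, -7.79016362e-03, -1.64777883e+02]), 'contact_force': array([ 0.03344285,  0.90754894, -0.8534452 ]), 'moment': array([-0.0016684 ,  0.01567534, -0.02136783]), 'gripper_force': 0.0, 'gripper_width': 0.08747488908305437}
```

View pics/scene0.png

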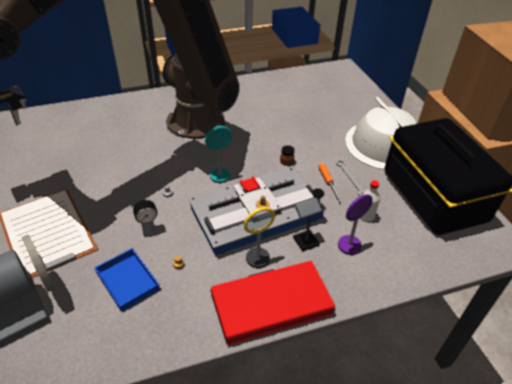

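View pics/top0.png

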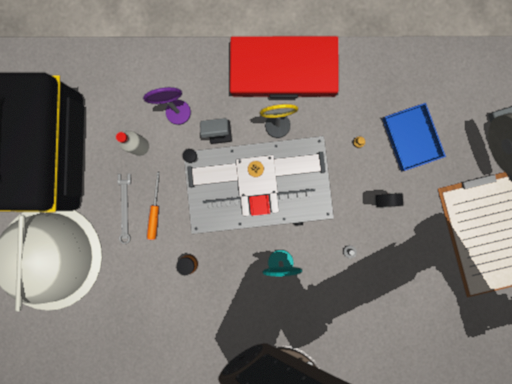

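The scene view shows the gauge at (146,212), the yellow magnifier at (259,220), and the carriage with cone and red tab near (255,190). In the top view the gauge is at (388,200), cone (256,169), red tab (260,205) and yellow rim (279,111). Turquoise and purple are decoys.

```bash
cat > h.py <<'E'
import numpy as np,cv2
def cloud(c):
    K=c["camera_matrix"];z=c["range_z"];v,u=np.mgrid[:z.shape[0],:z.shape[1]]
    p=np.stack([(u-K[0,2])/K[0,0]*z,(v-K[1,2])/K[1,1]*z,z],-1)
    return p@c["T"][:3,:3].T+c["T"][:3,3]
def hsv(c): return cv2.cvtColor(c["frame"],cv2.COLOR_RGB2HSV)
def box(p): 
    (c,s,a)=cv2.minAreaRect(p[:,:2].astype(np.float32)*1000);return np.round(c,1),np.round(s,1),round(a,2)
E
python3 - <<'E'
from h import *
t=dict(np.load("top.npz"));s=dict(np.load("scene.npz"))
for n,c in(("top",t),("scene",s)):
    P=cloud(c);H=hsv(c);z=P[...,2];x=P[...,0];y=P[...,1];ok=c["range_z"]>0
    print(n,"table z",np.median(z[(abs(z)<.02)&ok]))
    near=ok&(x>.3)&(x<.75)&(abs(y-.02)<.3)
    m=near&(abs(z-.056)<.006)&(H[...,1]<90)
    m=cv2.morphologyEx(m.astype(np.uint8),cv2.MORPH_OPEN,np.ones((5,5)))
    k,l,st,_=cv2.connectedComponentsWithStats(m);i=1+st[1:,4].argmax();print("bench top",box(P[l==i]),st[i],np.median(z[l==i]))
    for nm,(h0,h1) in dict(red=(0,8),yellow=(20,34)).items():
        m=ok&(H[...,0]>=h0)&(H[...,0]<=h1)&(H[...,1]>150)&(H[...,2]>90)&(x>.35)&(x<.8)&(abs(y)<.25)&(z>.06)
        q=P[m];print(nm,m.sum(),np.median(q,0).round(4),q.min(0).round(3),q.max(0).round(3),box(q))
    m=near&(z>.095)&(z<.13)&(H[...,1]>100)&(H[...,0]>8)&(H[...,0]<30)&(abs(x-.545)<.04);q=P[m];print("cone",len(q),q.mean(0).round(4),q.max(0).round(3))
    for z0,z1 in((.005,.04),(.04,.13),(.09,.13)):
        m=ok&(z>z0)&(z<z1)&(x>.36)&(x<.6)&(y<-.2)&(y>-.4)
        m=cv2.morphologyEx(m.astype(np.uint8),cv2.MORPH_OPEN,np.ones((3,3)))
        k,l,st,_=cv2.connectedComponentsWithStats(m)
        for i in range(1,k):
            if st[i,4]>20:print("obj",z0,st[i],P[l==i].mean(0).round(4),P[l==i].max(0).round(3),box(P[l==i]))
# white dial in scene
P=cloud(s);H=hsv(s)
m=(P[...,2]>.04)&(P[...,2]<.12)&(P[...,0]>.36)&(P[...,0]<.6)&(P[...,1]<-.2)&(P[...,1]>-.4)&(H[...,2]>110)&(H[...,1]<80)
q=P[m];print("dial",len(q),q.mean(0).round(4));u,d,v=np.linalg.svd(q-q.mean(0));print(d,v[2])
# Hough-free: outline of bench top in top image
E
python3 -c "
import cv2
a=cv2.imread('pics/top0.png');b=cv2.resize(a[80:250,180:430],None,fx=3.2,fy=3.2,interpolation=cv2.INTER_CUBIC);cv2.imwrite('pics/c.png',b)"
```

```text
top table z 0.0008905776703043156
bench top (array([517.2,  61.6]), array([129.2, 384. ]), 6.77) [ 188  172  146   62 4874] 0.05666115462914367
red 352 [0.5118 0.0627 0.0909] [0.486 0.037 0.07 ] [0.536 0.09  0.102] (array([511. ,  62.6]), array([49.4, 50.8]), 6.84)
yellow 240 [0.7348 0.0217 0.1954] [ 0.591 -0.028  0.085] [0.744 0.09  0.221] (array([682.8,  48. ]), array([ 71.5, 180.5]), 58.29)<stdin>:13: RuntimeWarning: Mean of empty slice.
  ret = um.true_divide(
Traceback (most recent call last):
ValueError: zero-size array to reduction operation maximum which has no identity
```

View pics/c.png

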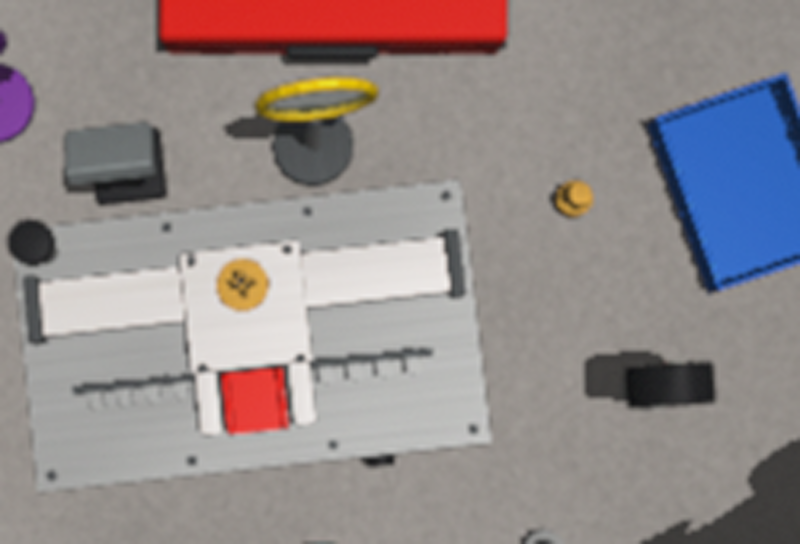

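The crop shows the carriage with the cone at (243,284) and the red tab at (254,400). The gauge case is at (670,383), thin side along x. The bench yaw is about 6.8 degrees.

```bash
python3 - <<'E'
from h import *
t=dict(np.load("top.npz"));s=dict(np.load("scene.npz"))
th=np.radians(6.8);R=np.array([[np.cos(th),-np.sin(th)],[np.sin(th),np.cos(th)]])
for n,c in(("top",t),("scene",s)):
    P=cloud(c);H=hsv(c);z=P[...,2];x=P[...,0];y=P[...,1];ok=c["range_z"]>0
    near=ok&(x>.36)&(x<.75)&(y>-.16)&(y<.28)
    m=near&(abs(z-.057)<.012)&(H[...,1]<110)
    l=cv2.morphologyEx(m.astype(np.uint8),cv2.MORPH_OPEN,np.ones((3,3)))>0
    print(n,"bench",box(P[l]),l.sum())
    def rep(nm,m):
        q=P[m]
        if len(q)>5: print(nm,len(q),"mean",q.mean(0).round(4),"min",q.min(0).round(3),"max",q.max(0).round(3),box(q),"mid",(q.min(0)/2+q.max(0)/2).round(4))
    sat=ok&(H[...,1]>130)&(H[...,2]>60)
    rep("yellow rim",sat&(H[...,0]>=18)&(H[...,0]<=34)&(x>.66)&(z>.1)&near)
    b=sat&(H[...,0]>=8)&(H[...,0]<=30)&(abs(x-.60)<.06)&(abs(y-.075)<.05)
    rep("brass shoulder",b&(abs(z-.088)<.008)); rep("cone",b&(z>.1))
    rep("red",sat&(H[...,0]<8)&near&(x<.56)&(z>.08))
    rep("magfoot",near&(z>.004)&(z<.03)&(x>.64)&(abs(y-.03)<.07))
    g=ok&(x>.4)&(x<.62)&(y<-.17)&(y>-.33)
    for z0,z1 in((.045,.13),(.1,.13)): rep("gauge%.2f"%z0,g&(z>z0)&(z<z1))
    m=g&(z>.045)&(z<.12)&(H[...,2]>110)&(H[...,1]<80)
    q=P[m]
    if len(q)>10:
        u,d,v=np.linalg.svd(q-q.mean(0));print("dial",len(q),q.mean(0),d,v[2])
E
```

```text
top bench (array([529.5,  77.9]), array([292.3, 413.3]), 6.94) 7201
yellow rim 247 mean [0.7349 0.0165 0.1814] min [ 0.726 -0.028  0.128] max [0.744 0.06  0.221] (array([736.2,  16.2]), array([11. , 89.1]), 7.04) mid [0.735  0.016  0.1743]
brass shoulder 146 mean [0.6048 0.0741 0.0887] min [0.585 0.054 0.084] max [0.625 0.093 0.095] (array([604.5,  73.7]), array([37.5, 39.1]), 45.94) mid [0.6053 0.0732 0.0896]
cone 29 mean [0.6026 0.0713 0.1148] min [0.594 0.063 0.102] max [0.611 0.082 0.124] (array([602.9,  72.1]), array([13.4, 14. ]), 48.22) mid [0.6028 0.0725 0.1126]
red 345 mean [0.5099 0.0614 0.0923] min [0.486 0.037 0.086] max [0.535 0.086 0.102] (array([509.6,  61.4]), array([47.5, 49.2]), 5.64) mid [0.5107 0.0614 0.0939]
magfoot 391 mean [0.7248 0.0172 0.0133] min [ 0.687 -0.035  0.004] max [0.749 0.099 0.029] (array([718.4,  31.6]), array([ 61.1, 134.1]), 1.92) mid [0.7177 0.0319 0.0164]
gauge0.04 382 mean [ 0.5249 -0.2692  0.1094] min [ 0.507 -0.307  0.079] max [ 0.544 -0.241  0.12 ] (array([ 525.9, -274.5]), array([36.1, 66.8]), 4.85) mid [ 0.5255 -0.2739  0.0995]
gauge0.1
[... 982 characters left out ...]
y([51.1, 48.6]), 5.72) mid [0.5121 0.0604 0.0929]
magfoot 412 mean [0.7087 0.0209 0.016 ] min [ 0.667 -0.04   0.004] max [0.75  0.098 0.03 ] (array([712.2,  30.2]), array([ 76.2, 145.1]), 6.57) mid [0.7083 0.0293 0.017 ]
gauge0.04 464 mean [ 0.5381 -0.2753  0.0941] min [ 0.51  -0.31   0.046] max [ 0.551 -0.24   0.123] (array([ 530.1, -275.1]), array([40.6, 69.7]), 1.01) mid [ 0.5303 -0.2751  0.0844]
gauge0.10 218 mean [ 0.5328 -0.2768  0.111 ] min [ 0.51  -0.307  0.1  ] max [ 0.551 -0.244  0.123] (array([ 530. , -275.5]), array([40.8, 62. ]), 1.77) mid [ 0.5303 -0.2756  0.1115]
dial 15 [ 0.53332308 -0.25302274  0.08705244] [0.0819371  0.06118961 0.02458518] [0.69986949 0.55655416 0.44769427]
```

apply_moves(targets=[[1,-0.0312,0.0194,0.0025,0,0,0],[1,-0.0312,0.0194,0.0025,0,0,0],[1,-0.0312,0.0194,0.0025,0,0,0],[1,-0.0312,0.0194,0.0025,0,0,0],[1,-0.0312,0.0194,0.0025,0,0,0],[1,-0.0312,0.0194,0.0025,0,0,0],[1,-0.0312,0.0194,0.0025,0,0,0],[1,-0.0312,0.0194,0.0025,0,0,0],[1,-0.0312,0.0194,0.0025,0,0,0],[1,-0.0312,0.0194,0.0025,0,0,0],[1,-0.0312,0.0194,0.0025,0,0,0],[1,-0.0312,0.0194,0.0025,0,0,0],[1,-0.0312,0.0194,0.0025,0,0,0],[1,-0.0312,0.0194,0.0025,0,0,0],[1,0,0,0,0,0,-0.0778],[1,0,0,0,0,0,-0.0778],[1,0,0,0,0,0,-0.0778],[1,0,0,0,0,0,-0.0778],[1,0,0,0,0,0,-0.0778],[1,0,0,0,0,0,-0.0778]])

```text
time_s: 1.77
tcp_pos: [0.5272, -0.2743, 0.2101]
eef_rot: [180.0, -0.0, -122.4]
contact_force: [-0.3, -0.2, -0.5]
gripper_width: 0.0875
gripper_force: 0.0
```

apply_moves(targets=[[1,0,0,0,0,0,-0.0778],[1,0,0,0,0,0,-0.0778],[1,0,0,0,0,0,-0.0778],[1,0,0,0,0,0,-0.0778],[1,0,0,0,0,0,-0.0778],[1,0,0,0,0,0,0],[1,0,0,0,0,0,0]])

```text
time_s: 2.35
tcp_pos: [0.5272, -0.2744, 0.2103]
eef_rot: [180.0, 0.0, -88.0]
contact_force: [0.2, 0.3, 0.0]
gripper_width: 0.0882
gripper_force: 0.0
```

```bash
python3 - <<'E'
from h import *
from plant import *
c=capture("wrist");cv2.imwrite("pics/w1.png",c["frame"][:,:,::-1]);np.savez("w1.npz",**c)
s=get_state();print(s["tcp_pos"],s["eef_rot"],s["joints"],c["T"].round(3))
P=cloud(c);z=P[...,2];ok=c["range_z"]>0
for z0,z1 in((.1,.125),(.11,.125)):
    m=ok&(z>z0)&(z<z1)&(abs(P[...,0]-.5265)<.07)&(abs(P[...,1]+.275)<.07);q=P[m];print(len(q),q.mean(0),box(q),z[m].max())
E
```

```text
[ 0.52723967 -0.2744324   0.2103111 ] [ 1.79973986e+02  1.17859913e-02 -8.80034123e+01] [-8.67621548e+00  1.44829350e+01 -1.27166712e+01 -7.60340406e-03
 -6.28281408e+01  1.06762797e+01] [[-0.999 -0.033 -0.009  0.53 ]
 [-0.034  0.966  0.255 -0.342]
 [ 0.001  0.256 -0.967  0.35 ]
 [ 0.     0.     0.     1.   ]]
2749 [ 0.52624203 -0.27851382  0.1126985 ] (array([ 526.3, -274.7]), array([35.1, 60.9]), 4.42) 0.1193772409423641
2039 [ 0.52599268 -0.27611596  0.11508966] (array([ 526.1, -274.6]), array([34.6, 45.4]), 4.52) 0.1193772409423641
```

View pics/w1.png

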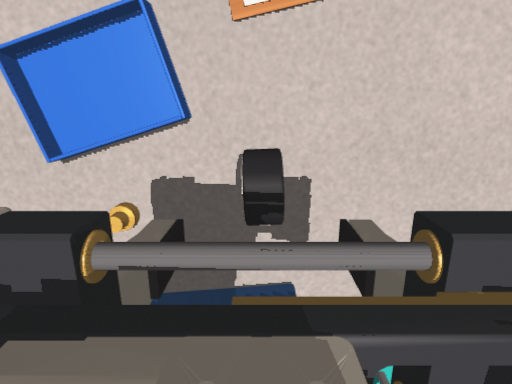

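The wrist view shows the gauge case at (263,187), with a white sliver of dial on its left, which is +x. So the dial already faces away, at about 4 degrees of yaw. Going down to grasp the flat faces.

apply_moves(targets=[[1,0,0,0.025,0,0,-0.0267],[1,0,0,0.03,0,0,0],[1,0,0,0.03,0,0,0],[1,0,0,0.025,0,0,0],[1,0,0,0.015,0,0,0],[1,0,0,0,0,0,0],[0,0,0,0,0,0,0],[0,0,0,0,0,0,0],[0,0,0,0,0,0,0],[0,0,0,0,0,0,0],[0,0,0,0,0,0,0],[0,0,0,0,0,0,0],[0,0,0,0,0,0,0],[0,0,0,0,0,0,0]], newtons=45)

```text
time_s: 3.57
tcp_pos: [0.5275, -0.2745, 0.0858]
eef_rot: [-180.0, -0.0, -85.3]
contact_force: [-0.3, -0.3, 0.5]
gripper_width: 0.0397
gripper_force: 0.0
```

apply_moves(targets=[[0,0,0,0,0,0,0],[0,0,0,0,0,0,0],[0,0,0,0,0,0,0],[0,0,0,0,0,0,0],[0,0,0,-0.01,0,0,0],[0,0,0,-0.025,0,0,0],[0,0,0,-0.03,0,0,0],[0,0,0,-0.03,0,0,0],[0,0,0,-0.03,0,0,0],[0,0,0,-0.03,0,0,0],[0,0,0,-0.02,0,0,0],[0,0,0,-0.01,0,0,0],[0,0,0,0,0,0,0]])

```text
time_s: 4.65
tcp_pos: [0.5282, -0.2747, 0.2732]
eef_rot: [-179.8, -0.1, -85.3]
contact_force: [0.3, 0.3, -3.3]
gripper_width: 0.0337
gripper_force: 45.0
```

```bash
python3 - <<'E'
from h import *
from plant import *
s=get_state();p=s["tcp_pos"];yaw=np.radians(s["eef_rot"][2]);print(p,s["eef_rot"],s["gripper_width"],s["contact_force"])
tx=np.array([np.cos(yaw),np.sin(yaw)]);ty=np.array([np.sin(yaw),-np.cos(yaw)]);d=np.array([.605,.073])-p[:2];print(d@tx,d@ty)
c=capture("top");cl=cloud(c);x,y,z=[cl[...,i] for i in range(3)];ok=c["range_z"]>0
m=ok&(abs(x-p[0])<.022)&(abs(y-p[1])<.06)&(z<p[2]+.04)&(z>p[2]-.05);q=cl[m];print(len(q),q.mean(0),box(q) if len(q) else 0)
E
```

```text
[ 0.52819026 -0.27470939  0.27320498] [-1.79771817e+02 -7.28176098e-02 -8.53394245e+01] 0.03373116740371974 [ 0.32380323  0.33244053 -3.28158763]
-0.3403187044930488 -0.1048081003506295
0 [nan nan nan] 0<stdin>:6: RuntimeWarning: Mean of empty slice.
  ret = um.true_divide(
```

apply_moves(targets=[[0,-0.02,-0.012,0,0,0,-0.0237],[0,-0.02,-0.013,0,0,0,0],[0,-0.02,-0.013,0,0,0,0],[0,-0.02,-0.013,0,0,0,0],[0,-0.02,-0.013,0,0,0,0],[0,-0.02,-0.012,0,0,0,0],[0,-0.02,-0.011,0,0,0,0],[0,-0.02,-0.01,0,0,0,0],[0,0,0,0,0,0,0],[0,0,0,0,0,0,0]])

```text
time_s: 5.53
tcp_pos: [0.6049, -0.1033, 0.2679]
eef_rot: [179.8, 0.0, -83.1]
contact_force: [0.6, -1.0, -2.9]
gripper_width: 0.034
gripper_force: 45.0
```

```bash
python3 - <<'E'
from h import *
from plant import *
s=get_state();p=s["tcp_pos"];print(p,s["eef_rot"])
for n in("wrist","top"):
    c=capture(n);cv2.imwrite(f"pics/{n}2.png",c["frame"][:,:,::-1]);np.savez(n+"2.npz",**c)
    P=cloud(c);H=hsv(c);x,y,z=[P[...,i] for i in range(3)];ok=c["range_z"]>0
    b=ok&(H[...,1]>110)&(H[...,0]>=8)&(H[...,0]<=30)&(abs(x-.605)<.05)&(abs(y-.075)<.05)
    for nm,m in(("shoulder",b&(abs(z-.088)<.008)),("cone",b&(z>.1)),("tip",b&(z>.115)),("red",ok&(H[...,0]<7)&(H[...,1]>150)&(abs(x-.51)<.05)&(abs(y-.06)<.05)&(z>.084))):
        q=P[m]
        if len(q)>3: print(n,nm,len(q),q.mean(0).round(4),box(q),q[:,2].max())
E
```

```text
[ 0.60494766 -0.10331959  0.2678568 ] [ 1.79761113e+02  3.40001701e-02 -8.31153377e+01]
```

View pics/wrist2.png

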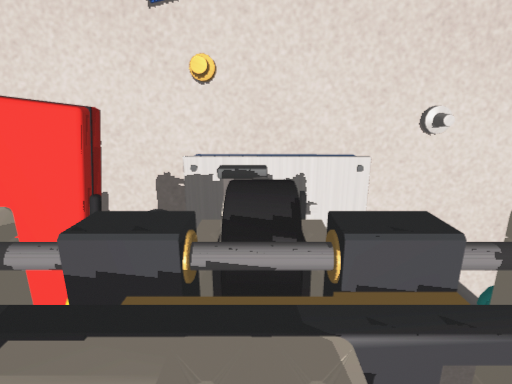

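apply_moves(targets=[[0,-0.025,0,0,0,0,0],[0,-0.03,0,0,0,0,0],[0,-0.03,0,0,0,0,0],[0,-0.03,0,0,0,0,0],[0,-0.03,0,0,0,0,0],[0,-0.03,0,0,0,0,0],[0,-0.03,0,0,0,0,0],[0,-0.03,0,0,0,0,0],[0,-0.025,0,0,0,0,0],[0,0,0,0,0,0,0],[0,0,0,0,0,0,0]])

```text
time_s: 6.55
tcp_pos: [0.5744, 0.154, 0.2699]
eef_rot: [179.9, -0.0, -83.2]
contact_force: [-0.4, -1.1, -1.9]
gripper_width: 0.0339
gripper_force: 45.0
```

```bash
cat > m.py <<'E'
from h import *
from plant import *
import sys
s=get_state();p=s["tcp_pos"];print(p,s["eef_rot"])
for n in sys.argv[2:]:
    c=capture(n);cv2.imwrite(f"pics/{n}{sys.argv[1]}.png",c["frame"][:,:,::-1]);np.savez(f"{n}{sys.argv[1]}.npz",**c)
    P=cloud(c);H=hsv(c);x,y,z=[P[...,i] for i in range(3)];ok=c["range_z"]>0
    b=ok&(H[...,1]>110)&(H[...,0]>=8)&(H[...,0]<=30)&(abs(x-.605)<.05)&(abs(y-.075)<.05)
    for nm,m in(("shoulder",b&(abs(z-.088)<.008)),("cone",b&(z>.1)),("tip",b&(z>.115)),("red",ok&(H[...,0]<7)&(H[...,1]>150)&(abs(x-.51)<.05)&(abs(y-.06)<.05)&(z>.08))):
        q=P[m]
        if len(q)>3: print(n,nm,len(q),q.mean(0).round(4),box(q),q[:,2].max())
E
python3 m.py 3 wrist top
```

```text
[0.57441676 0.15395616 0.26985378] [ 1.79934520e+02 -2.08887424e-02 -8.31510775e+01]
wrist shoulder 1164 [0.6052 0.0743 0.0885] (array([605.5,  74.5]), array([42.2, 41.9]), 64.7) 0.09590589499613639
wrist cone 669 [0.5823 0.1085 0.2735] (array([592.7, 104.3]), array([36.6, 76.2]), 39.74) 0.33985832882464506
wrist tip 622 [0.5809 0.111  0.286 ] (array([592.8, 105.2]), array([36. , 75.8]), 41.53) 0.33985832882464506
wrist red 2525 [0.5111 0.0625 0.0922] (array([510.4,  62.9]), array([49.2, 49.1]), 6.92) 0.10142091800225078
top shoulder 154 [0.6051 0.0737 0.0887] (array([605.3,  73.3]), array([38.9, 39.2]), 65.86) 0.09386091930275398
top cone 32 [0.6027 0.0716 0.1153] (array([602.9,  72. ]), array([13.5, 14. ]), 47.9) 0.12393532470380086
top tip 18 [0.6037 0.0728 0.1204] (array([603.3,  72.4]), array([12. , 11.3]), 56.88) 0.12393532470380086
top red 339 [0.51   0.0618 0.0924] (array([510. ,  61.5]), array([46.6, 48.9]), 6.54) 0.10275935913301204
```

View pics/wrist3.png

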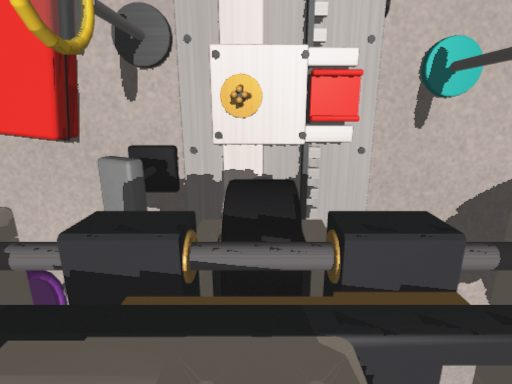

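The wrist view shows the brass shoulder at (242,95) and the red tab at (335,95). The cone works out at (0.605, 0.074).

apply_moves(targets=[[0,0.0208,-0.0052,0,0,0,0],[0,0.0208,-0.0052,0,0,0,0],[0,0.0208,-0.0052,0,0,0,0],[0,0.0207,-0.0052,0,0,0,0],[0,0,0,0.015,0,0,0],[0,0,0,0.015,0,0,0],[0,0,0,0.01,0,0,0],[0,0,0,0.01,0,0,0],[0,0,0,0,0,0,0],[0,0,0,0,0,0,0],[0,0,0,0,0,0,0]])

```text
time_s: 7.57
tcp_pos: [0.6058, 0.0737, 0.2213]
eef_rot: [-179.9, -0.0, -83.2]
contact_force: [0.0, 0.8, -2.0]
gripper_width: 0.0339
gripper_force: 45.0
```

apply_moves(targets=[[0,0,0.0007,0.006,0,0,0],[0,0,0,0.006,0,0,0],[0,0,0,0.006,0,0,0],[0,0,0,0.004,0,0,0],[0,0,0,0,0,0,0],[0,0,0,0,0,0,0]])

```text
time_s: 8.07
tcp_pos: [0.6045, 0.0735, 0.1982]
eef_rot: [180.0, -0.0, -83.2]
contact_force: [-0.6, -1.4, -3.0]
gripper_width: 0.0336
gripper_force: 45.0
```

apply_moves(targets=[[0,0,0,0.005,0,0,0],[0,0,0,0.005,0,0,0],[0,0,0,0.003,0,0,0],[0,0,0,0.002,0,0,0],[0,0,0,0,0,0,0],[0,0,0,0,0,0,0]])

```text
time_s: 8.57
tcp_pos: [0.6048, 0.0737, 0.1834]
eef_rot: [-180.0, 0.0, -83.2]
contact_force: [0.2, 0.7, -3.5]
gripper_width: 0.0337
gripper_force: 45.0
```

apply_moves(targets=[[0,0,0,0.002,0,0,0],[0,0,0,0.002,0,0,0],[0,0,0,0.002,0,0,0],[0,0,0,0.002,0,0,0],[0,0,0,0.002,0,0,0],[0,0,0,0,0,0,0],[0,0,0,0,0,0,0]])

```text
time_s: 9.15
tcp_pos: [0.6052, 0.0736, 0.1743]
eef_rot: [-179.9, -0.0, -83.2]
contact_force: [-0.5, 1.9, 5.0]
gripper_width: 0.0337
gripper_force: 45.0
```

apply_moves(targets=[[0,0,0,0.002,0,0,0],[0,0,0,0.002,0,0,0],[0,0,0,0,0,0,0],[0,0,0,0,0,0,0]])

```text
time_s: 9.48
tcp_pos: [0.6055, 0.073, 0.1734]
eef_rot: [-179.8, -0.1, -83.1]
contact_force: [-6.5, -0.9, 25.6]
gripper_width: 0.0339
gripper_force: 45.0
```

apply_moves(targets=[[0,0,0,-0.003,0,0,0],[0.8,0,0,0,0,0,0],[0.8,0,0,0,0,0,0],[0.8,0,0,0,0,0,0],[0.8,0,0,0,0,0,0],[0.8,0,0,0,0,0,0],[0.8,0,0,-0.015,0,0,0],[0.8,0,0,-0.025,0,0,0],[0.8,0,0,-0.03,0,0,0],[0.8,0,0,-0.03,0,0,0],[0.8,0,0,-0.02,0,0,0],[0.8,0,0,0,0,0,0]])

```text
time_s: 10.48
tcp_pos: [0.6066, 0.0738, 0.2978]
eef_rot: [-179.6, 0.0, -83.2]
contact_force: [0.0, 0.5, 0.9]
gripper_width: 0.0697
gripper_force: 0.0
```

```bash
python3 - <<'E'
from h import *
from plant import *
s=get_state();print(s["tcp_pos"],s["eef_rot"],s["gripper_width"],s["contact_force"])
for n in("scene","wrist"):
    c=capture(n);cv2.imwrite(f"pics/{n}4.png",c["frame"][:,:,::-1])
    P=cloud(c);x,y,z=[P[...,i] for i in range(3)];ok=c["range_z"]>0
    m=ok&(abs(x-.605)<.03)&(abs(y-.074)<.045)&(z>.175)&(z<.215);q=P[m];print(n,len(q),q.mean(0),box(q),np.percentile(q[:,2],[95,99,100]))
a=cv2.imread("pics/scene4.png");cv2.imwrite("pics/scene4c.png",cv2.resize(a[100:290,160:400],None,fx=3,fy=3,interpolation=cv2.INTER_CUBIC))
E
```

```text
[0.6066328  0.0737889  0.29776885] [-1.79570264e+02  4.18223313e-02 -8.31848547e+01] 0.06966483787508024 [0.03056552 0.5379117  0.94483449]
scene 304 [0.61425693 0.06674543 0.19355057] (array([608.9,  70.2]), array([39. , 68.2]), 6.16) [0.20596248 0.20800422 0.20930357]
wrist 3140 [0.60611064 0.06665774 0.1990221 ] (array([605.8,  71.9]), array([35. , 65.9]), 6.82) [0.20586852 0.20651745 0.20740627]
```

View pics/scene4c.png

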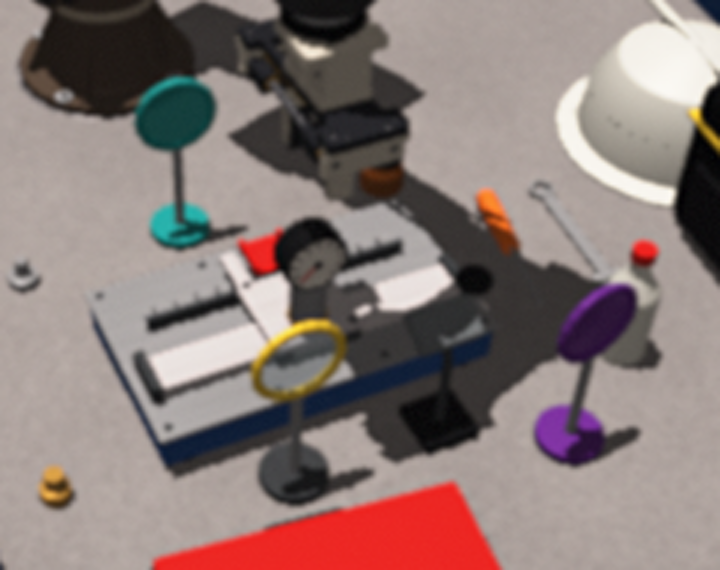

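The crop shows the gauge seated upright (top 205 mm, as expected) with its dial facing the magnifier side. The turquoise decoy stands close on the robot side, so I'll check clearance before pressing the tab.

```bash
python3 - <<'E'
from h import *
th=np.radians(6.8);R=np.array([[np.cos(th),np.sin(th)],[-np.sin(th),np.cos(th)]])
for n in("top","scene"):
    c=dict(np.load(n+".npz"));P=cloud(c);H=hsv(c)
    m=(c["range_z"]>0)&(H[...,0]>78)&(H[...,0]<98)&(H[...,1]>100)&(P[...,0]>.2)&(P[...,0]<.5)&(abs(P[...,1])<.15)
    for z0,z1 in((.0,.03),(.1,.3)):
        q=P[m&(P[...,2]>z0)&(P[...,2]<z1)]
        if len(q)<5: continue
        b=(q[:,:2]-[.605,.074])@R.T
        print(n,z0,len(q),q.min(0),q.max(0),"bench rel spigot",b.min(0),b.max(0))
E
```

```text
top 0.0 340 [ 3.34517641e-01 -2.81789074e-02  3.47070907e-05] [0.38643536 0.03854558 0.02219924] bench rel spigot [-0.27309126 -0.0726072 ] [-0.22484592 -0.00330749]
top 0.1 296 [ 0.34507396 -0.03987164  0.12561379] [0.3579787  0.04957315 0.22077874] bench rel spigot [-0.26461485 -0.08363296] [-0.25261505  0.00595843]
scene 0.0 207 [ 0.32113429 -0.0323629   0.00140576] [0.39188331 0.03632594 0.01998566] bench rel spigot [-0.29067381 -0.07663049] [-0.21969148 -0.00702337]
scene 0.1 502 [ 0.34716306 -0.03910302  0.12406428] [0.36600567 0.04862523 0.21797249] bench rel spigot [-0.2672106  -0.08320083] [-0.24692318  0.00492178]
```

apply_moves(targets=[[0.57,0,0.02,0,0,0,0],[0.57,0,0.031,0,0,0,0],[0.57,0,0.032,0,0,0,0],[0.57,0,0.031,0,0,0,0],[0.57,0,0.02,0,0,0,0],[0.57,0,0,0.02,0,0,0],[0.57,0,0,0.02,0,0,0],[0.57,0,0,0.01,0,0,0],[0.57,0,0,0,0,0,0],[0.57,0,0,0,0,0,0]])

```text
time_s: 11.42
tcp_pos: [0.4714, 0.0574, 0.2419]
eef_rot: [179.9, -0.1, -83.2]
contact_force: [0.1, -0.4, 1.4]
gripper_width: 0.0503
gripper_force: 0.0
```

```bash
python3 - <<'E'
from h import *
from plant import *
s=get_state();p=s["tcp_pos"];print(p,s["eef_rot"],s["gripper_width"])
th=np.radians(6.8);R=np.array([[np.cos(th),np.sin(th)],[-np.sin(th),np.cos(th)]]);print("bench rel spigot",R@(p[:2]-[.605,.074]))
c=capture("wrist");cv2.imwrite("pics/w5.png",c["frame"][:,:,::-1])
E
```

```text
[0.47141785 0.05744113 0.24188393] [ 1.79876177e+02 -7.02339687e-02 -8.32084019e+01] 0.050276661748592306
bench rel spigot [-0.13460311 -0.00062573]
```

View pics/w5.png

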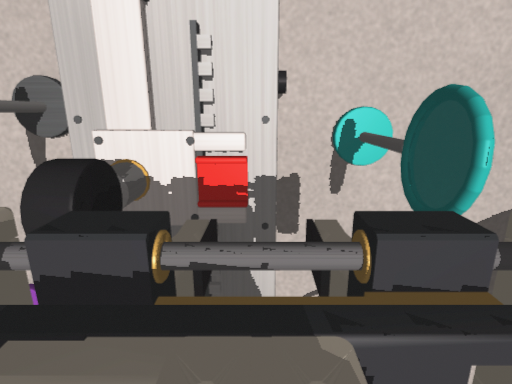

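The view shows the left finger over the red tab (222,180), with the body fitting between the gauge (75,200) and the turquoise lens (447,150). I'll centre it by 2.6 mm and descend.

apply_moves(targets=[[0.57,0,-0.0026,0.015,0,0,0],[0.57,0,0,0.02,0,0,0],[0.57,0,0,0.02,0,0,0],[0.57,0,0,0.02,0,0,0],[0.57,0,0,0.02,0,0,0],[0.57,0,0,0.015,0,0,0],[0.57,0,0,0.007,0,0,0],[0.57,0,0,0,0,0,0],[0.57,0,0,0,0,0,0]])

```text
time_s: 12.22
tcp_pos: [0.4749, 0.0582, 0.1262]
eef_rot: [-180.0, -0.0, -83.2]
contact_force: [0.7, -0.9, -1.2]
gripper_width: 0.0499
gripper_force: 0.0
```

apply_moves(targets=[[0.57,0,0,0.008,0,0,0],[0.57,0,0,0.006,0,0,0],[0.57,0,0,0.004,0,0,0],[0.57,0,0,0.003,0,0,0],[0.57,0,0,0.002,0,0,0],[0.57,0,0,0,0,0,0],[0.57,0,0,0,0,0,0]])

```text
time_s: 12.8
tcp_pos: [0.4745, 0.0581, 0.1031]
eef_rot: [-180.0, 0.0, -83.2]
contact_force: [-2.9, -0.0, 8.6]
gripper_width: 0.05
gripper_force: 4.0
```

apply_moves(targets=[[0.57,0,0,0.001,0,0,0],[0.57,0,0,0.0005,0,0,0],[0.57,0.003,0,0,0,0,0],[0.57,0.004,0,0,0,0,0],[0.57,0.005,0,0,0,0,0],[0.57,0.006,0,0,0,0,0],[0.57,0.006,0,0,0,0,0],[0.57,0.006,0,0,0,0,0],[0.57,0,0,0,0,0,0]])

```text
time_s: 13.55
tcp_pos: [0.4781, 0.0275, 0.1021]
eef_rot: [-179.9, -0.0, -83.2]
contact_force: [-3.6, -0.9, 11.8]
gripper_width: 0.0498
gripper_force: 5.8
```

```bash
cat > g.py <<'E'
from h import *
from plant import *
s=get_state();p=s["tcp_pos"];print(p,s["eef_rot"],s["contact_force"])
th=np.radians(6.8);R=np.array([[np.cos(th),np.sin(th)],[-np.sin(th),np.cos(th)]]);print("tool rel",R@(p[:2]-[.605,.074]))
for n in("top","scene","wrist"):
    c=capture(n);cv2.imwrite(f"pics/g_{n}_{s['time_s']:.1f}.png",c["frame"][:,:,::-1]);P=cloud(c);H=hsv(c);q=P[c["range_z"]>0];hh=H[c["range_z"]>0];b=(q[:,:2]-[.605,.074])@R.T
    m=(abs(b[:,0])<.03)&(b[:,1]>-.17)&(b[:,1]<.12)&(q[:,2]>.15)&(q[:,2]<.212)&(hh[:,1]<130)
    if m.sum()>30:
        w=b[m];h,e=np.histogram(w[:,1],bins=60);print(n,"gauge",m.sum(),"y",np.percentile(w[:,1],[0.5,50,99.5]),"mid",np.percentile(w[:,1],[.5,99.5]).mean(),"x",np.percentile(w[:,0],[.5,99.5]),"top",np.percentile(q[m][:,2],98))
    m=(hh[:,0]<7)&(hh[:,1]>150)&(abs(b[:,0]+.096)<.035)&(b[:,1]<.1)&(b[:,1]>-.16)&(q[:,2]>.06)&(q[:,2]<.115)
    if m.sum()>20: w=b[m];z=q[m][:,2];print(n,"red",m.sum(),np.percentile(w[:,1],[1,99]),np.percentile(w[:,1],[1,99]).mean(),"z pct",np.percentile(z,[10,25,50,75,95]))
E
python3 g.py
```

```text
[0.47809439 0.02748606 0.10207462] [-1.79941618e+02 -2.02461499e-02 -8.32022555e+01] [-3.56145815 -0.91029392 11.76653407]
tool rel [-0.13152033 -0.03116061]
top gauge 465 y [-0.06713694 -0.03332427  0.00087906] mid -0.03312893750789733 x [-0.01860474  0.01552073] top 0.20760213224213997
scene gauge 435 y [-0.06712618 -0.03868359 -0.00012482] mid -0.0336255010113178 x [-0.01647793  0.02216612] top 0.20639934132861296
scene red 63 [-0.05801115 -0.03222987] -0.045120508366308196 z pct [0.0808943  0.08268913 0.08485135 0.08794552 0.09212484]
wrist red 3571 [-0.05646764 -0.00839427] -0.03243095386137609 z pct [0.08261096 0.0832304  0.08396131 0.09066503 0.09184814]
```

apply_moves(targets=[[0.57,0.004,0,0,0,0,0],[0.57,0.006,0,0,0,0,0],[0.57,0.006,0,0,0,0,0],[0.57,0.006,0,0,0,0,0],[0.57,0.006,0,0,0,0,0],[0.57,0.005,0,0,0,0,0],[0.57,0.004,0,0,0,0,0],[0.57,0.002,0,0,0,0,0],[0.57,0,0,0,0,0,0],[0.57,0,0,0,0,0,0]])

```text
time_s: 14.53
tcp_pos: [0.4826, -0.011, 0.1021]
eef_rot: [-180.0, -0.0, -83.2]
contact_force: [-3.3, -2.4, 11.9]
gripper_width: 0.0496
gripper_force: 5.8
```

```bash
python3 g.py
```

```text
[ 0.48260996 -0.01098199  0.10207339] [-1.79951082e+02 -3.40969213e-02 -8.32019977e+01] [-3.30984241 -2.44893365 11.89767505]
tool rel [-0.1315913  -0.06989272]
top gauge 470 y [-0.10589616 -0.07099237 -0.0377812 ] mid -0.07183867786241481 x [-0.01860805  0.01569203] top 0.20749700128214804
scene gauge 448 y [-0.1067959  -0.07671094 -0.03818086] mid -0.07248837686099165 x [-0.01707593  0.02289754] top 0.20682392217403234
scene red 60 [-0.09725157 -0.07527836] -0.0862649620911192 z pct [0.08014958 0.08177483 0.08488224 0.08948753 0.09325501]
wrist red 3578 [-0.09540775 -0.04733758] -0.07137266470291727 z pct [0.08259428 0.08321816 0.08398975 0.09065147 0.0918467 ]
```

apply_moves(targets=[[0.57,0,0,-0.002,0,0,0],[0.57,0,0,-0.002,0,0,0],[0.57,0,0,-0.002,0,0,0],[0.57,0,0,-0.002,0,0,0],[0.57,0,0,-0.002,0,0,0],[0.57,0,0,0,0,0,0],[0.57,0,0,0,0,0,0]])

```text
time_s: 15.27
tcp_pos: [0.4822, -0.0104, 0.1109]
eef_rot: [180.0, 0.0, -83.2]
contact_force: [-0.5, -0.1, -0.3]
gripper_width: 0.0501
gripper_force: 0.0
```

```bash
python3 g.py
```

```text
[ 0.48220562 -0.01039267  0.11090836] [ 1.79992079e+02  1.32154654e-02 -8.32153813e+01] [-0.53068854 -0.10460269 -0.32328063]
tool rel [-0.13192301 -0.06925967]
top gauge 466 y [-0.1059442  -0.07097745 -0.03777132] mid -0.07185776096843229 x [-0.01869764  0.01586244] top 0.2076392794971717
scene gauge 448 y [-0.10616371 -0.07694914 -0.038495  ] mid -0.07232935483311659 x [-0.01740561  0.02210559] top 0.20679030986886013
scene red 61 [-0.09721112 -0.07653136] -0.08687124333786586 z pct [0.08746279 0.08867725 0.09128349 0.09626926 0.09843355]
wrist red 3576 [-0.0954579 -0.0473283] -0.07139309926504012 z pct [0.08974078 0.09027704 0.09095724 0.09752853 0.09886844]
```

The tab is back at its original 91 mm, so the carriage is locked at the −72 mm notch. Now to retract.

apply_moves(targets=[[0.57,0,0,-0.01,0,0,0],[0.57,0,0,-0.02,0,0,0],[0.57,0,0,-0.025,0,0,0],[0.57,0,0,-0.03,0,0,0],[0.57,0,0,-0.03,0,0,0],[0.57,0,0,-0.03,0,0,0],[0.57,0,0,-0.02,0,0,0],[0.57,0,0,0,0,0,0],[0.57,0,0,0,0,0,0]])

```text
time_s: 16.17
tcp_pos: [0.4827, -0.0102, 0.277]
eef_rot: [-179.9, 0.0, -83.2]
contact_force: [-0.7, -0.4, 0.3]
gripper_width: 0.0499
gripper_force: 0.0
```

```bash
python3 g.py; python3 -c "
import cv2,glob
f=sorted(glob.glob('pics/g_scene_16*'))[-1];a=cv2.imread(f);cv2.imwrite('pics/fin.png',cv2.resize(a[100:290,120:400],None,fx=2.8,fy=2.8,interpolation=cv2.INTER_CUBIC))"
```

```text
[ 0.482705   -0.01023633  0.27695125] [-1.79866635e+02  4.90560571e-02 -8.32116156e+01] [-0.69387068 -0.41054055  0.30014766]
tool rel [-0.13140863 -0.06916355]
top gauge 421 y [-0.10607875 -0.07063913 -0.03777896] mid -0.0719288553401577 x [-0.01839861  0.01624724] top 0.2071576967892611
scene gauge 429 y [-0.10544952 -0.07604481 -0.03820264] mid -0.07182607871621159 x [-0.01623052  0.02214548] top 0.20730913486373256
scene red 91 [-0.09727471 -0.06202522] -0.07964996701036198 z pct [0.08750267 0.08912183 0.0911107  0.09334285 0.0979872 ]
wrist gauge 4263 y [-0.10506017 -0.08405796 -0.05275788] mid -0.07890902905323448 x [-0.01772819  0.01597148] top 0.20612659966630667
wrist red 2008 [-0.09512233 -0.0474175 ] -0.07126991432012422 z pct [0.08970641 0.09025117 0.09085455 0.09221476 0.09873135]
```

View pics/fin.png

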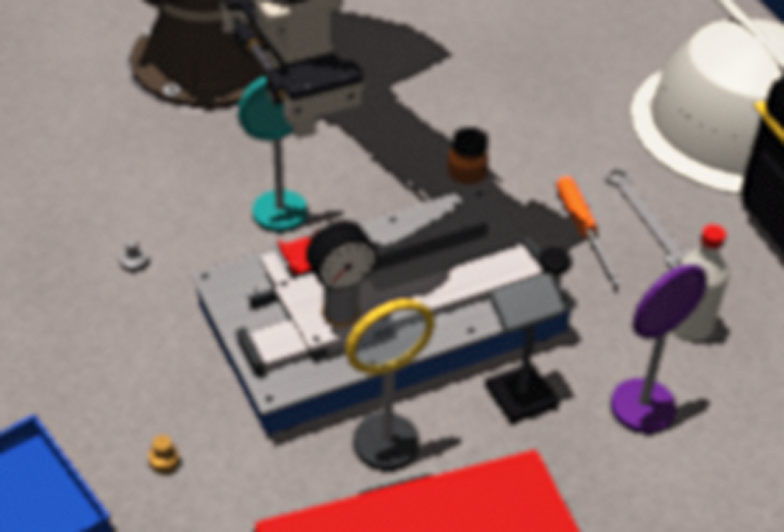

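The final view shows the gauge at (343,255) on its cone, dial toward the magnifier (390,335). The tab is up and nothing else has been disturbed.

```bash
python3 -c "
from plant import *
print(close_job())"
```

```text
the job is handed in; nothing more can be done
None
```

The job is handed in: the gauge is seated on its cone with the dial facing the magnifier side, and the carriage is locked at the −72 mm notch in front of the yellow magnifier with the tab fully up; it took about 16 s of robot time, and the hand-in returned no verdict.

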